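Slide the tall bottle brush into its stall under the sink

TASK

Push the tall bottle brush, standing in its pot, low down, so that it slides upright across the cabinet floor and in through the open front of the empty stall, until the whole of its pot is inside. Do not lift it or let it tip, do not disturb the other things, and leave the brush standing there untouched.

Things in the scene. Friction and masses are not known exactly. Their poses are not given: they have to be found in the camera images.
- brush: bottle brush standing head down in its white plastic pot with a rubber foot, one loose piece 258 mm tall, 0.3 to 0.58 kg. Pot: straight cylinder, diameter 68 mm, 65 mm tall; from its middle a thin black handle (diameter 12 mm) rises to an end knob (22 mm) at 225 to 258 mm. Origin: centre of the underside; z up. Pushed on the pot, best within 25 mm of the floor, it slides; pushed on the handle it tips.
- stall: the empty stall: grey open-fronted U of three walls 30 mm high, 5 mm thick, fixed, with no floor of its own and no step at the mouth. Inside 110 mm deep, 100 mm wide. Origin: middle of the inside at floor level; x points from the open mouth (x = -55 mm, facing the robot) to the back wall's inner face (x = +55 mm); side walls' inner faces at y = +-50 mm. The jug takes the other stall.
- jug_stall: the other stall, of the same shape and frame as the empty one, taken by the jug; fixed. It and the empty stall may change places.
- jug: glass measuring jug 115 mm tall, diameter 76 mm at the rim, handle to 67 mm from its axis on its +x side; stands in the middle of the other stall. Origin: centre of its underside. To be left alone.
- sponge: yellow sponge block 110 x 70 x 32 mm lying on the floor, left of the work; origin at the centre of its underside, x along its length. To be left alone.
- sink_plug: black rubber sink plug, diameter 56 mm, 28 mm tall with its knob, on the floor right of the work; origin at the centre of its underside. To be left alone.
- spatula: black plastic spatula, 270 mm long, lying on the floor on the right, roughly along the robot's forward direction with its blade (+x end) farther from the robot; origin on the floor under its middle. To be left alone.
- squat_jar: squat clear jar with a steel lid, diameter 72 mm, 100 mm tall, on the left; origin at the centre of its underside. To be left alone.
- steel_cup: steel cup, diameter 72 mm, 80 mm tall, on the right; origin at the centre of its underside. To be left alone.
Things that resemble listed ones, but are neither listed nor needed, are in the scene too. Several things look just like the brush: the one meant starts farthest from the robot's base. What is shaped like the stall but orange is not meant.

How it is judged:
At the end, for the whole second after the job is handed in: The brush stands upright (within about 5 degrees) and at rest on the floor with its whole pot inside the empty stall: its centre no more than 23 mm in front of the stall's middle (2 mm of overhang allowed at the mouth) and between the walls (x of brush in the frame of stall between -0.023 and 0.025 m and y of brush in the frame of stall between -0.02 and 0.02 m and angle between brush's own z axis and vertical below 0.08 rad and height (world z) of brush below 0.004 m and linear speed of brush below 0.01 m/s); the robot touches nothing.
It fails at once if the brush is tipped by more than about 14 degrees (angle between brush's own z axis and vertical above 0.25 rad).
It fails at once if the brush is lifted off the floor (height (world z) of brush above 0.012 m).
It fails at once if the jug, sponge, sink plug, spatula, jar or cup is shifted by more than 15 mm (distance of any of jug, sponge, sink_plug, spatula, squat_jar, steel_cup from where it was at the start of the episode above 0.015 m).
It also fails if it takes over 54 s, if anything falls off the work surface, if the arm or the gripper's body presses on something with over 40 N, if the wrist force passes 120 N, or if a joint passes its speed limit or range.

ROBOT

A 6-joint arm with a two-finger parallel gripper is mounted at the origin on the work surface. World frame = base frame: x ahead of the robot, y to its left, z up, the work surface at z = 0. Lengths are in m, angles in rad, forces in N, time in s.
With the tool pointing down it reaches from about 0.375 to 0.975 m from the base axis. Payload 3.8 kg.
Tool frame: the origin (TCP) lies on the centre line of the jaws, within the pads' length; the fingertips stand 14 mm ahead of it and the grasp point (between the pads) lies 5 mm behind it; z points along the fingers, y is the line along which they close (so a half turn about z gives the same grasp; the last joint's range is limited). The gripper opens to 85 mm and grips with 20 to 120 N. Pads are 22 mm wide; open, the fingers measure 114 mm over their backs; the gripper's body (76 mm by 85 mm) begins 54 mm behind the grasp point. The pads swing forward as they close: fully open they stand 13 mm farther back than shut.
Start: joints at [-1.262, 0.264, 1.604, -0, 1.274, -0.037], TCP at [0.229, -0.635, 0.221] pointing down, gripper open.
Joint ranges: [-2.63, 2.63], [-0.94, 2.18], [0.31, 2.57], [-1.31, 4.45], [0, 2.66], [-2.55, 2.55]. Speed limits (rad/s): [2.57, 2.57, 3.14, 3.14, 3.14, 3.14].

INTERFACE

Orientations are given as a rotation vector (axis times angle).
In Python, from workcell import bot, eyes, spot_in gives the robot as it stands.
- The arm moves only by the tool carry_out, never from a script. Its argument "series" is text: rows parted by semicolons, each of 4 numbers parted by spaces: the shift along the world's x, y, z in m, then the turn about the world's z in degrees. In form: tx ty tz roll; .... A call has 1 to 20 rows; each row shifts and turns the commanded pose from where the row before left it; what a row does not reach is not made up. A row lasts 1/8 s, in which the tool goes at most 62.5 mm and 10.7 degrees, less where a joint would pass 70% of its speed; a pose out of reach is approached as far as the arm can. A call is refused whole if a number of a shift passes 0.0625 or a number of a turn 10.7, either way. A call with a gripper value outside its range is refused whole. "jaw" is the gripper command: -1 is shut, 1 is fully open, values between are in proportion, set as the call begins (left out, the last holds). The fingers move at their own pace and stop on an object; "grip_force" is the grip in N (left out, the last holds). Time passes only in rows, so rows that do not move let the fingers close. It gives the time, the measured TCP pose, the force, the opening and the grip force at its end, in the units of the state.
- bot.read_state(): the state, without advancing time (a new reading comes with each control period).
- eyes.read_camera(name): name is "scene" or "top"; returns (picture, depth): 420x560x3 uint8, blue, green, red; 420x560 float32, m along the optical axis (not along the pixel's ray), 0 where there is no reading.
- eyes.get_calibration(name): a dict with "K" (3x3 intrinsics, pixels), "position" and "rotation" of the camera in the world. Camera axes: x right, y down, z forward; pixel columns grow to the right and rows downward; lengths in m; the calibration is good to about 2 mm. A picture is of the moment at which its call begins. get_calibration takes no time and is no camera call.
- bot.finish_job(): hands the job in; it is judged then, once.
Trained networks look in the newest picture that a camera, given by its name, has taken for a name from the list of things; names that differ only in an ending like _2 or _b are one class to them, and where a whole thing is asked for, a point or a joint stands for the part that bears it (a point fixed in the world has none). Each returns a list of dicts, best first, with "score" (0 to 1); they miss things now and then, are a little off and sometimes report something else, mostly with a low value. They report only what shows in the picture. A call takes as long as a camera call. They do not tell look-alikes from the thing itself.
- spot_in(camera, target): "rect" ([centre column, centre row, width, height] in pixels, round what is visible of it).
The state is a dict: "time": time; "q": joint angles; "joint_vel": joint speeds; "joint_torque": joint torques, N m; "tool_pos": TCP position; "tcp_rot": TCP orientation; "wrist_force": force on the tool from outside, world axes, zero at the start; "torque": the same for the moment, N m; "width": opening from 0.0 (shut) to 1.0 (fully open); "grip_force": force on a finger pad.
Only numpy, scipy, OpenCV 4.12 (cv2) and the standard library are available. Lean on these libraries where they do the work, as an engineer would, in place of code of your own. Each camera call takes 0.05 s, during which the arm holds its last target. There are 200 camera calls.

## Working session

There is one attempt and no reset: what is moved stays moved. The work goes in short steps, Python scripts to look and compute and a tool call to move; the robot and the scene stay as the last step left them, time stands still between calls to the robot, and variables do not carry over. Pictures are saved under pics/ and viewed, at most 10 in all, crops included, and the job is handed in when it is done.

Besides the shell and the picture viewer there is one more tool, called as name(argument=value, ...) on one line, values as JSON. carry_out: Moves the arm, as the interface text tells. Its arguments: {"type":"object","properties":{"series":{"type":"string"},"jaw":{"type":"number"},"grip_force":{"type":"number"}},"required":["series"]}

```bash
mkdir -p pics; cat > h.py <<'E'
import numpy as np,cv2
from workcell import bot,eyes,spot_in
def world(cam,u,v,d):
    c=eyes.get_calibration(cam);K=np.array(c["K"]);R=np.array(c["rotation"])
    if R.shape!=(3,3): R=cv2.Rodrigues(R)[0]
    p=np.linalg.inv(K)@np.stack([np.ravel(u),np.ravel(v),np.ones(np.size(u))])*np.ravel(d)
    return (R@p).T+np.array(c["position"])
def pix(cam,P):
    c=eyes.get_calibration(cam);K=np.array(c["K"]);R=np.array(c["rotation"])
    if R.shape!=(3,3): R=cv2.Rodrigues(R)[0]
    p=K@(R.T@(np.array(P)-np.array(c["position"])));return p[:2]/p[2]
E
python3 - <<'E'
from h import *
for cam in ("scene","top"):
    im,d=eyes.read_camera(cam);cv2.imwrite(f"pics/{cam}0.png",im);np.save(cam+"d.npy",d);np.save(cam+".npy",im)
    print(cam,eyes.get_calibration(cam)["position"])
    for n in ("brush","stall","jug","sponge","sink_plug","spatula","squat_jar","steel_cup"):
        for r in spot_in(cam,n)[:6]:
            u,v=r["rect"][:2];i,j=int(min(max(v,0),419)),int(min(max(u,0),559))
            print(n,round(r["score"],2),np.round(r["rect"]),np.round(world(cam,u,v,d[i,j])[0],3))
E
```

```text
scene [ 1.10657028 -0.52352791  0.84341299]
brush 0.9 [254. 145.  33. 107.] [0.416 0.068 0.001]
brush 0.83 [233. 117.  33. 102.] [0.299 0.104 0.   ]
brush 0.6 [197. 141.  38. 103.] [ 0.297 -0.019 -0.002]
stall 0.91 [352. 190.  68.  59.] [ 0.689  0.12  -0.001]
stall 0.74 [282. 334.  85.  87.] [ 0.822 -0.25   0.002]
jug 0.8 [276. 227.  44.  60.] [ 0.699 -0.136  0.109]
sponge 0.91 [315. 113.  41.  36.] [0.468 0.237 0.03 ]
sponge 0.26 [184. 271.  38.  54.] [ 0.587 -0.289  0.01 ]
sink_plug 0.77 [158. 221.  24.  20.] [ 0.448 -0.249  0.013]
spatula 0.69 [139. 318.  89. 115.] [ 0.607 -0.414  0.009]
squat_jar 0.88 [382. 112.  31.  45.] [0.618 0.31  0.073]
steel_cup 0.68 [185. 269.  42.  53.] [ 0.59  -0.288  0.018]
top [ 0.33402223 -0.05142785  1.27818672]
brush 0.97 [245. 284.  33.  28.] [ 0.406 -0.005  0.103]
brush 0.8 [261. 235.  31.  40.] [ 0.511 -0.029  0.123]
brush 0.8 [290. 290.  31.  35.] [ 0.404 -0.101  0.105]
stall 0.61 [210. 164.  54.  56.] [0.691 0.115 0.001]
stall 0.61 [307. 172.  39.  51.] [ 0.693 -0.123  0.004]
stall 0.6 [367. 125.  53.  58.] [ 0.831 -0.259 -0.001]
jug 0.96 [307. 173.  37.  51.] [ 0.693 -0.123  0.004]
sponge 0.75 [139. 256.  50.  56.] [0.449 0.247 0.03 ]
sponge 0.73 [303. 179.  46.  50.] [ 0.677 -0.113  0.001]
sink_plug 0.96 [354. 286.  23.  29.] [ 0.43  -0.25   0.027]
sink_plug 0.42 [109. 193.  41.  38.] [0.577 0.316 0.1  ]
sink_plug 0.31 [138. 257.  55.  52.] [0.447 0.248 0.032]
spatula 0.63 [430. 230.  32. 113.] [ 0.582 -0.425 -0.001]
squat_jar 0.82 [110. 189.  43.  38.] [0.584 0.316 0.099]
steel_cup 0.55 [381. 209.  34.  36.] [ 0.621 -0.304  0.006]
```

```bash
python3 - <<'E'
import cv2
a=cv2.imread("pics/scene0.png")[60:400,100:450];b=cv2.imread("pics/top0.png")[90:340,80:480]
cv2.imwrite("pics/s1.png",cv2.resize(a,None,fx=1.7,fy=1.7,interpolation=2));cv2.imwrite("pics/t1.png",cv2.resize(b,None,fx=2,fy=2,interpolation=2))
E
```

```text
(no output)
```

View pics/s1.png

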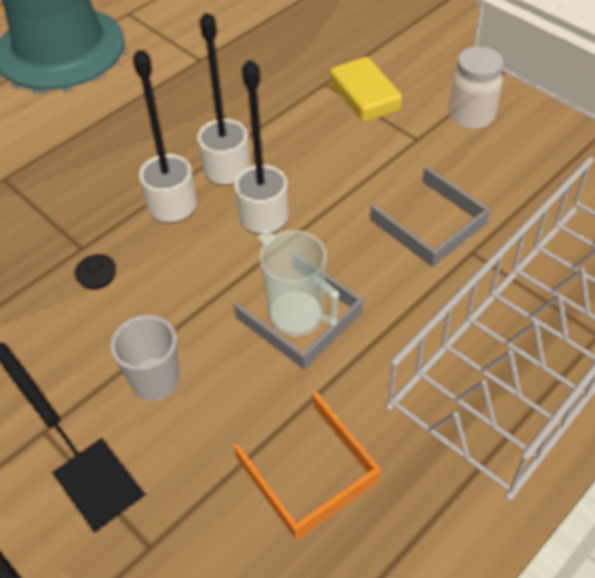

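View pics/t1.png

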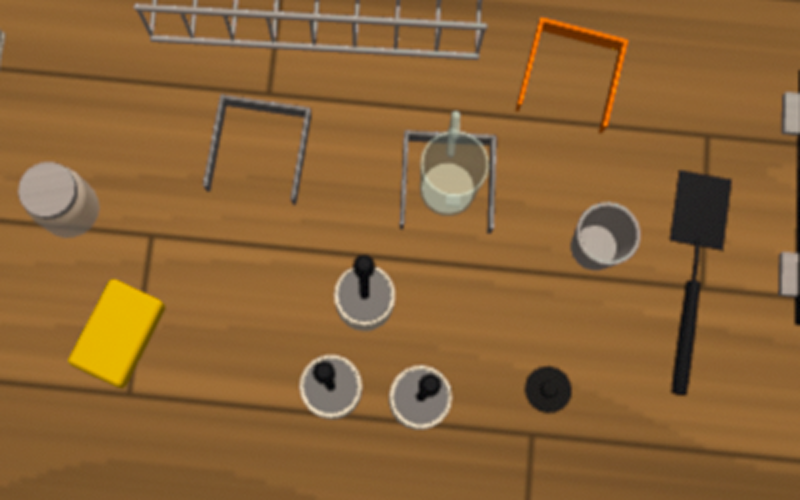

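The pictures show three look-alike brushes. Top-view pixels are A (262,238), B (245,283) and C (290,288); in the scene view they are A about (254,175), B (232,147) and C (198,170). A stands farthest from the base, so A is the one meant. The empty grey stall is at top (210,164); the orange one at (367,125) is not meant. Next I'll measure A and the stall from depth, with a close crop.

```bash
python3 - <<'E'
from h import *
im=np.load("top.npy");d=np.load("topd.npy")
v,u=np.mgrid[0:420,0:560];W=world("top",u,v,d).reshape(420,560,3)
x,y,z=W[...,0],W[...,1],W[...,2]
sat=im.max(2).astype(int)-im.min(2)
def rim(c):
    # white-ish rim pixels at height of pot top
    m=(np.hypot(x-c[0],y-c[1])<0.07)&(abs(z-0.065)<0.012)&(im.min(2)>120)
    p=W[m][:,:2].astype(np.float32);(cx,cy),r=cv2.minEnclosingCircle(p);return m.sum(),round(cx,4),round(cy,4),round(r,4),np.median(W[m][:,2])
for c in ((.49,-.03),(.4,-.0),(.4,-.1)): print(rim(c))
m=(x>.6)&(x<.8)&(y>.03)&(y<.2)&(z>.018)&(z<.04)&(sat<45)
p=W[m];print(m.sum(),p.min(0),p.max(0),cv2.minAreaRect(p[:,:2].astype(np.float32)))
# fit U-template of wall-top centrelines
from scipy.optimize import least_squares
def res(t,p):
    c,s=np.cos(t[2]),np.sin(t[2]);q=(p[:,:2]-t[:2])@np.array([[c,-s],[s,c]])
    side=np.hypot(np.maximum(abs(q[:,0])-57,0) if 0 else np.maximum(abs(q[:,0])-.057,0),abs(q[:,1])-.0525)
    back=np.hypot(q[:,0]-.0575,np.maximum(abs(q[:,1])-.0525,0))
    return np.minimum(side,back)
f=least_squares(res,[.69,.115,-.13],args=(p,),loss="soft_l1",f_scale=.003);print("stall",f.x,np.abs(f.fun).mean())
S=f.x
for P in ((.055,.05),(.055,-.05),(-.055,.05),(-.055,-.05)):
    c,s=np.cos(S[2]),np.sin(S[2]);w=[S[0]+c*P[0]-s*P[1],S[1]+s*P[0]+c*P[1],0.03]
    a=pix("top",w);cv2.circle(im,tuple(int(round(k)) for k in a),1,(0,0,255),-1)
for z0 in (0.065,):
    c=rim((.49,-.03))
    for t in np.linspace(0,6.28,24): 
        a=pix("top",[c[1]+.034*np.cos(t),c[2]+.034*np.sin(t),.065]);im[int(round(a[1])),int(round(a[0]))]=(0,255,0)
cv2.imwrite("pics/t2.png",cv2.resize(im[120:310,170:350],None,fx=3.1,fy=3.1,interpolation=0))
E
```

```text
(np.int64(230), 0.485, -0.029, 0.0647, np.float64(0.06315337421237255))
(np.int64(214), 0.4124, -0.0026, 0.0342, np.float64(0.06306961023897995))
(np.int64(247), 0.4045, -0.0836, 0.0532, np.float64(0.0634760581510212))
371 [0.62666708 0.05832788 0.01800738] [0.74832431 0.17271787 0.03514004] ((0.6874237060546875, 0.11543253064155579), (0.11020365357398987, 0.11643844842910767), 86.99604797363281)
stall [ 0.68299641  0.11508514 -0.05230526] 0.0014257340408066616
```

View pics/t2.png

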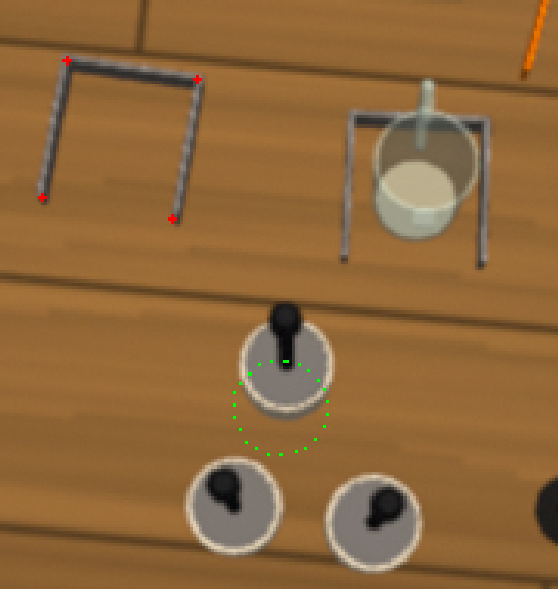

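```bash
python3 - <<'E'
from h import *
im=np.load("top.npy");d=np.load("topd.npy")
v,u=np.mgrid[0:420,0:560];W=world("top",u,v,d).reshape(420,560,3)
for n,(a,b) in dict(A=(262.6,237.7),B=(245.5,283),C=(290.5,288.3)).items():
    m=(np.hypot(u-a,v-b)<18)&(abs(W[...,2]-0.065)<0.012)&(im.min(2)>120)
    print(n,m.sum(),cv2.minEnclosingCircle(W[m][:,:2].astype(np.float32)), W[m].mean(0))
s=bot.read_state();print(s["time"],s["tool_pos"],s["tcp_rot"],s["width"]);print(cv2.Rodrigues(np.array(s["tcp_rot"]))[0].round(3))
E
```

```text
A 170 ((0.51683509349823, -0.029900318011641502), 0.034131161868572235) [ 0.51005193 -0.02957842  0.06299136]
B 214 ((0.4123501181602478, -0.002555106533691287), 0.0341782309114933) [ 0.40970231 -0.00395115  0.06257883]
C 219 ((0.4098135232925415, -0.10262517631053925), 0.03390342369675636) [ 0.40744488 -0.10146244  0.06311725]
0.9 [ 0.22881569 -0.63505625  0.22071464] [ 3.09466032e+00  5.40532457e-01 -2.34696319e-06] 0.9986547788857856
[[ 0.941  0.339  0.   ]
 [ 0.339 -0.941 -0.   ]
 [-0.     0.    -1.   ]]
```

carry_out(series="0.03 0.05 0.02 0;0.03 0.05 0 0;0.03 0.05 0 0;0.03 0.05 0 0;0.03 0.05 0 0;0.03 0.05 0 0;0.03 0.05 0 0;0.03 0.05 0 0;0.03 0.05 0 0;0 0 0 0", jaw=0)

```text
time: 2.15
tool_pos: [0.5005, -0.1816, 0.241]
tcp_rot: [-3.093, -0.549, -0.002]
wrist_force: [0.2, -0.5, -0.4]
width: 0.501
grip_force: 0.0
```

carry_out(series="0.008 0.01 -0.03 -10;0.008 0.01 -0.03 -9.8;0 0 -0.04 0;0 0 -0.04 0;0 0 0 0;0 0 0 0")

```text
time: 2.9
tool_pos: [0.5155, -0.166, 0.1021]
tcp_rot: [3.141, -0.001, 0.002]
wrist_force: [0.7, -0.1, -0.6]
width: 0.5
grip_force: 0.0
```

```bash
python3 - <<'E'
from h import *
im,d=eyes.read_camera("scene");cv2.imwrite("pics/s3.png",im);s=bot.read_state();print(np.round(s["q"],2),s["tool_pos"]);print(cv2.Rodrigues(np.array(s["tcp_rot"]))[0].round(3))
E
```

```text
[-0.36  0.12  2.01 -0.    1.01  1.21] [ 0.51618592 -0.16616223  0.10284613]
[[ 1.    -0.     0.003]
 [-0.    -1.    -0.001]
 [ 0.003  0.001 -1.   ]]
```

View pics/s3.png

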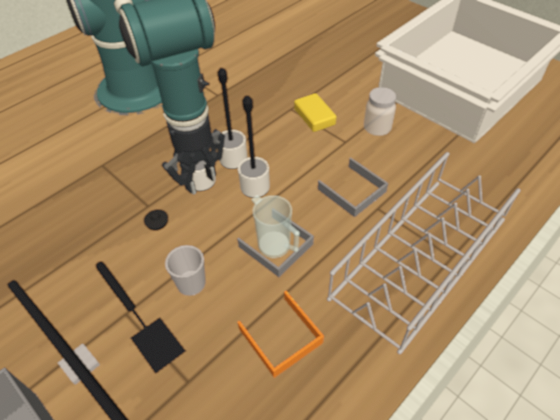

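The gripper hovers to the right of brush A at about (190,170), and the forearm is well above the knobs. A at (254,178) and the empty stall at (352,187) are undisturbed. Next is a closer look at the finger shape.

carry_out(series="0 0 -0.04 0;0 0 0 0;0 0 0 0", jaw=0.5)

```text
time: 3.32
tool_pos: [0.516, -0.1656, 0.0626]
tcp_rot: [3.141, 0.0, 0.004]
wrist_force: [0.3, 0.0, 1.2]
width: 0.752
grip_force: 0.0
```

```bash
python3 - <<'E'
from h import *
im,d=eyes.read_camera("scene");cv2.imwrite("pics/s4.png",cv2.resize(im[90:210,140:290],None,fx=5,fy=5,interpolation=2))
s=bot.read_state();t=np.array(s["tool_pos"])
v,u=np.mgrid[0:420,0:560];W=world("scene",u,v,d)-t
m=(abs(W[:,0])<.05)&(abs(W[:,1])<.09)&(W[:,2]>-.05)&(W[:,2]<.32)
P=W[m]
for z in np.arange(-.05,.3,.012):
    q=P[(P[:,2]>=z)&(P[:,2]<z+.012)]
    if len(q): print(round(z,3),len(q),q[:,:2].min(0).round(3),q[:,:2].max(0).round(3))
E
```

```text
-0.05 2 [-0.05  -0.086] [-0.05  -0.082]
0.01 17 [-0.009 -0.039] [0.011 0.039]
0.022 73 [-0.01  -0.046] [0.014 0.047]
0.034 83 [-0.01  -0.046] [0.014 0.045]
0.046 67 [-0.011 -0.047] [0.014 0.05 ]
0.058 162 [-0.011 -0.064] [0.016 0.063]
0.07 192 [-0.013 -0.065] [0.018 0.067]
0.082 247 [-0.016 -0.066] [0.019 0.066]
0.094 190 [-0.012 -0.067] [0.02  0.066]
0.106 308 [-0.013 -0.069] [0.022 0.068]
0.118 236 [-0.012 -0.068] [0.022 0.067]
0.13 59 [-0.013 -0.039] [0.037 0.021]
0.142 187 [-0.016 -0.038] [0.04  0.026]
0.154 193 [-0.016 -0.038] [0.039 0.029]
0.166 224 [-0.015 -0.038] [0.039 0.031]
0.178 303 [-0.021 -0.036] [0.04  0.035]
0.19 96 [-0.01  -0.038] [0.039 0.028]
0.202 215 [-0.015 -0.039] [0.04  0.028]
0.214 279 [-0.023 -0.038] [0.039 0.036]
0.226 233 [-0.013 -0.037] [0.039 0.028]
0.238 227 [-0.014 -0.036] [0.037 0.029]
0.25 242 [-0.016 -0.037] [0.039 0.027]
0.262 294 [-0.014 -0.036] [0.043 0.03 ]
0.274 278 [-0.012 -0.036] [0.038 0.029]
0.286 264 [-0.017 -0.037] [0.037 0.028]
0.298 218 [-0.009 -0.038] [0.038 0.03 ]
```

View pics/s4.png

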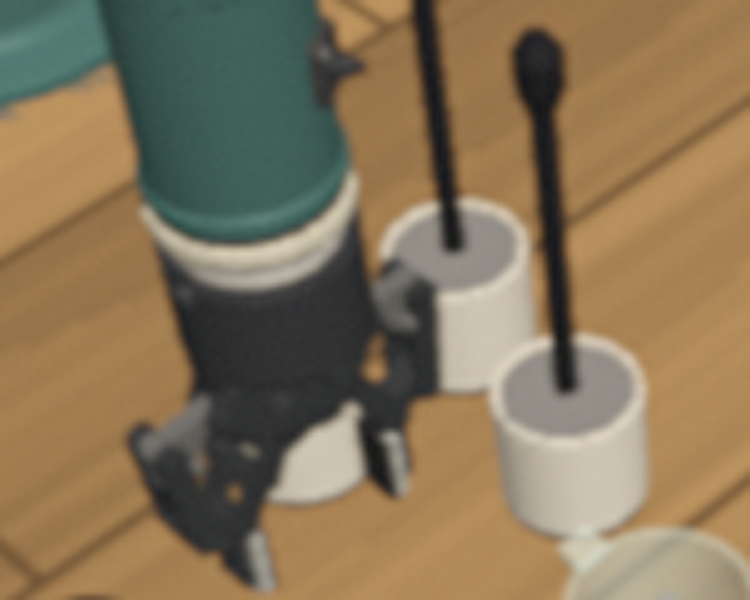

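carry_out(series="0 0 -0.02 0;0 0 -0.02 0;0.001 0 -0.01 0;0 0.015 0 0;0 0.012 0 0;0 0.008 0 0;0 0.008 0 0;0 0.008 0 0;0 0.008 0 0;0 0.01 0 0;0 0.01 0 0;0 0 0 0", jaw=1)

```text
time: 4.88
tool_pos: [0.5163, -0.0858, 0.011]
tcp_rot: [3.141, 0.001, 0.002]
wrist_force: [0.9, -1.3, 0.6]
width: 1.001
grip_force: 0.4
```

```bash
cat > b.py <<'E'
from h import *
im,d=eyes.read_camera("top")
v,u=np.mgrid[0:420,0:560];W=world("top",u,v,d).reshape(420,560,3)
S=np.array([.683,.115]);c,s=np.cos(-.052),np.sin(-.052)
m=(im.min(2)>120)&(abs(W[...,2]-.065)<.012)&(W[...,0]>.455)&(W[...,0]<.76)&(W[...,1]>-.07)&(W[...,1]<.18)
p=W[m][:,:2]
from scipy.optimize import least_squares
f=least_squares(lambda t:np.hypot(*(p-t).T)-.0325,p.mean(0),loss="soft_l1",f_scale=.003)
D=f.x-S;print("brush",m.sum(),f.x.round(4),"enc",cv2.minEnclosingCircle(p.astype(np.float32)),"in stall",(c*D[0]+s*D[1]).round(4),(-s*D[0]+c*D[1]).round(4))
k=(W[...,2]>.2)&(W[...,2]<.265)&(np.hypot(W[...,0]-f.x[0],W[...,1]-f.x[1])<.045)&(im.max(2)<70)
if k.sum():print("knob",k.sum(),np.median(W[k],0).round(3))
st=bot.read_state();print(st["time"],np.round(st["tool_pos"],4),np.round(st["wrist_force"],1),np.round(st["q"],2))
E
python3 b.py
```

```text
brush 88 [0.5154 0.0022] enc ((0.5155717134475708, 0.00415492057800293), 0.0338510200381279) in stall -0.1615 -0.1213
knob 98 [0.513 0.003 0.254]
4.925 [ 0.516  -0.0858  0.0108] [ 0.1 -0.3 -0.7] [-0.21  0.21  2.1   0.    0.83  1.36]
```

carry_out(series="0 0.006 0 0;0 0.008 0 0;0 0.01 0 0;0 0.01 0 0;0 0.01 0 0;0 0.01 0 0;0 0.01 0 0;0 0.01 0 0;0 0.01 0 0;0 0.01 0 0;0 0.01 0 0;0 0.008 0 0;0 0.005 0 0;0 0.003 0 0;0 0 0 0")

```text
time: 6.8
tool_pos: [0.5158, 0.0338, 0.0107]
tcp_rot: [3.141, 0.0, 0.0]
wrist_force: [1.1, -4.4, 3.4]
width: 1.001
grip_force: 2.1
```

```bash
python3 b.py
```

```text
brush 71 [0.5129 0.1218] enc ((0.509792149066925, 0.12252485752105713), 0.03329477086663246) in stall -0.1702 -0.002
knob 59 [0.509 0.123 0.256]
6.85 [0.5158 0.0338 0.0107] [ 0.3 -4.2  2.1] [ 0.02  0.2   2.12 -0.    0.83  1.59]
```

carry_out(series="0 -0.015 0 0;0 -0.02 0.01 0;0 0 0.05 0;0 0 0.06 0;0 0 0.06 0;0 0 0.06 0;0 0 0.05 0;-0.04 0.03 0 10.5;-0.04 0.03 0 10.5;-0.041 0.035 0 10.5;0 0.035 0 10.5;0 0 0 10.5;0 0 0 10.5;0 0 0 10.5;0 0 0 10.5;0 0 0 3;0 0 0 0;0 0 0 0")

```text
time: 9.1
tool_pos: [0.3945, 0.1287, 0.3003]
tcp_rot: [-2.279, -2.161, 0.001]
wrist_force: [0.4, -0.6, -0.3]
width: 0.997
grip_force: 0.0
```

```bash
python3 b.py; python3 - <<'E'
from h import *
print(cv2.Rodrigues(np.array(bot.read_state()["tcp_rot"]))[0].round(3))
E
```

```text
brush 189 [0.5117 0.1226] enc ((0.5113040804862976, 0.12224064767360687), 0.03406805917620659) in stall -0.1715 -0.0013
knob 100 [0.509 0.12  0.254]
9.15 [0.3946 0.1288 0.3004] [-0.2 -0.2 -0.2] [ 0.26 -0.29  2.01  0.    1.42  0.31]
[[ 0.053  0.999 -0.001]
 [ 0.999 -0.053  0.   ]
 [ 0.    -0.001 -1.   ]]
```

carry_out(series="0 0 -0.06 0;0 0 -0.06 0;0 0 -0.06 0;0 0 -0.06 0;0 0 -0.03 0;0 0 -0.019 0;0.01 -0.0005 0 0;0.01 -0.0005 0 0;0.006 -0.0005 0 0;0.006 0 0 0;0.008 -0.0005 0 0;0.01 -0.0005 0 0;0.01 -0.0005 0 0;0.01 -0.0005 0 0;0.01 -0.0005 0 0;0.01 -0.0005 0 0;0.01 -0.0005 0 0;0.01 -0.0005 0 0;0.01 -0.0005 0 0;0 0 0 0")

```text
time: 11.65
tool_pos: [0.5156, 0.123, 0.0124]
tcp_rot: [2.279, 2.162, 0.001]
wrist_force: [-1.2, 0.3, -1.2]
width: 1.001
grip_force: 0.6
```

```bash
python3 b.py
```

```text
brush 70 [0.6036 0.1155] enc ((0.6106927990913391, 0.0960782915353775), 0.02792917937040329) in stall -0.0794 -0.0037
knob 93 [0.602 0.114 0.254]
11.7 [0.5154 0.123  0.0122] [-0.2 -0.4 -1.1] [0.19 0.22 2.09 0.   0.83 0.24]
```

carry_out(series="0.006 0 0 0;0.01 -0.0005 0 0;0.01 -0.0005 0 0;0.01 -0.0005 0 0;0.01 -0.0005 0 0;0.01 -0.0005 0 0;0.01 -0.0005 0 0;0.007 0 0 0;0.004 0 0 0;0.003 0 0 0;0 0 0 0;-0.01 0 0 0;-0.03 0.001 0 0;-0.05 0.003 0 0;-0.05 0.003 0 0;0 0 0.05 0;0 0 0.05 0;0 0 0 0;0 0 0 0")

```text
time: 14.08
tool_pos: [0.4549, 0.1269, 0.1118]
tcp_rot: [2.278, 2.162, 0.002]
wrist_force: [-0.6, 0.1, -0.6]
width: 1.002
grip_force: 0.0
```

```bash
python3 b.py; python3 - <<'E'
from h import *
im,d=eyes.read_camera("top");cv2.imwrite("pics/t5.png",cv2.resize(im[90:340,80:480],None,fx=2,fy=2))
E
```

```text
brush 181 [0.6833 0.1084] enc ((0.6823800206184387, 0.10825269669294357), 0.034397684037685394) in stall 0.0007 -0.0066
knob 118 [0.679 0.107 0.251]
14.125 [0.4541 0.1268 0.1109] [-0.6  0.3 -0.9] [ 0.22 -0.02  2.14 -0.    1.03  0.27]
```

View pics/t5.png

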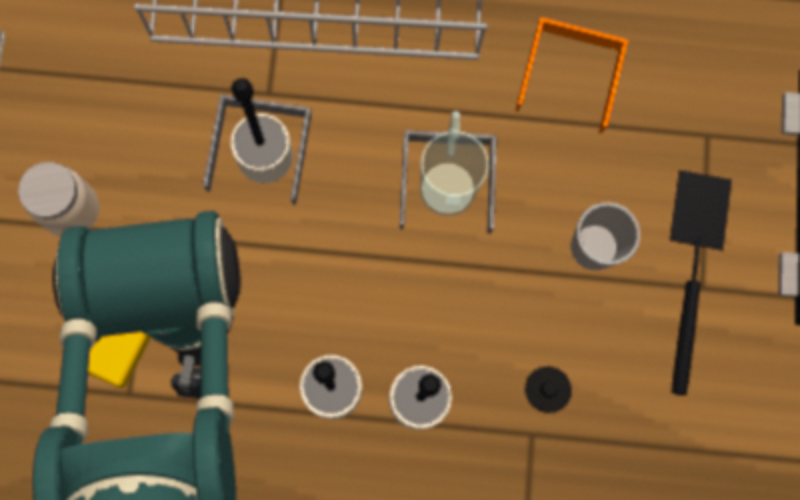

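Brush A, at crop pixel (261,143), stands upright inside the empty stall, at about (0, -7 mm) in the stall's frame. The gripper is clear of everything, and the other things in view are where they were.

```bash
python3 -c "
from workcell import bot
print(bot.finish_job())"
```

```text
the job is handed in; nothing more can be done
None
```

The brush now stands upright with its whole pot inside the empty stall, about 7 mm off the stall's middle and untouched, and I handed the job in after about 14 s of robot time; no verdict was returned.

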